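# Turn the nested sample totes so that they interlock, and pack the jars

### The job

Two small grey totes stand nested on the lab bench: lift the upper one out and stand it on the black pad, then stand the tall jar from the sloping rack upright on the floor of the lower tote. Turn the upper tote half round and set it on the lower one so that its feet sit in the saddles and the two interlock instead of nesting, and have the short jar standing upright on the upper tote's floor at the end. Do not tip a jar over, and leave the other things on the bench where they are.

Things in the scene. Friction and masses are not known exactly. Their poses are not given: they have to be found in the camera images.
- tote_low: Lower of two identical grey stack-and-nest totes, 170 (x) x 67 (y) x 60 high, on the bench (z = 0) at any yaw; origin at centre of underside, z up. Stepped: narrow to z = 28 (158 x 39 outside; floor 153 x 34 inside, 3 thick), above that 170 x 67 with flat upright walls 3 thick; the step's underside is at z = 25. The +x end wall is low (top at 40), the rest 60.
- tote_up: Upper tote, same shape and axes (see the lower), 110-220 g; starts nested in the lower, same way round, 35 mm up (step on rim). Turned half round about z, it stands with its feet in the lower's saddles 54 mm up, origins in line, low ends opposite, play 6 mm lengthways, 3.5 sideways. Grip it across the 67 mm width at mid-length on the upright upper walls (z = 25 to 60).
- tote_low_saddle (a point): Middle of the lower tote between its pair of saddles at x = -60, z = 54. Each tote has saddles inside both long walls at x = -60 and x = +35: 30 long, inner faces at y = +-22, each a pocket 24 long, floor at z = 54, cheeks up to z = 60.
- tote_up_foot (a point): Middle of the upper tote between its pair of feet at x = +60, z = 0. Each tote has feet outside both long sides of its narrow part at x = +60 and x = -35: 12 long, out to y = +-27, undersides level with the tote's. Interlocked, this point meets the lower tote's saddle point.
- tote_up_lowend (a point): Middle of the top edge of the upper tote's low end wall: 83.5 mm along +x from its origin, 40 mm up.
- jar_tall: Tall jar: amber glass with a white screw cap, 46 high, body 26 across, cap 27 across and 14 high (the topmost 14 mm), about 50 g. Origin: centre of its underside; z along its axis to the cap. Starts in either pocket of the rack, leaning 30 degrees with it.
- jar_short: Short jar: like the tall one but 36 high, about 40 g. Origin: centre of its underside; z along its axis to the cap. Starts in either pocket of the rack, leaning 30 degrees with it.
- rack: Fixed sloping steel jar rack, 150 wide (y), 70 deep, 85 high with jars; origin on the bench under its middle. The shelf tilts 30 degrees: jar tops lean to the rack's own -x, roughly towards the robot. Two square pockets, 28 inside, 16 deep, at y = +37.5 and -37.5, floors 35 mm up, square to the slope: draw a jar out along its own axis.
- pad: Thin black rubber pad fixed flat on the bench, 210 (x) x 120 (y) x 3 high, origin at the centre of its underside. The upper tote is set aside near its middle, lengthways.
- dish: Bystander: small flat clear dish, 53 across, 16 high, between the task's things.
- marker: Bystander: marker pen lying along its x, 133 long, 15 thick.
- beaker: Bystander: glass beaker, 64 across, 75 high.
- roll: Bystander: standing paper roll, 104 across, 100 high.
- bottle: Bystander: tall bottle, 80 across, 240 high.
- ruler: Bystander: steel ruler lying flat, 300 (x) x 28.
- wash: Bystander: white wash bottle, 60 across, 150 high.
Not all that is in view belongs to the job. Leave any pink, purple or yellow look-alike of the jar_tall alone.

How it is judged:
By the outcome, as a careful person would: the job done as asked, in the order asked, and still so for the second after the job is handed in, with the robot touching nothing.
It also fails if it takes over 72 s, if anything falls off the work surface, if the arm or the gripper's body presses on something with over 40 N, if the wrist force passes 120 N, or if a joint passes its speed limit or range.

### The arm

A 6-joint arm with a two-finger parallel gripper is mounted at the origin on the work surface. World frame = base frame: x ahead of the robot, y to its left, z up, the work surface at z = 0. Lengths are in mm, angles in rad, forces in N, time in s.
With the tool pointing down it reaches from about 275 to 850 mm from the base axis. Payload 5.2 kg.
Tool frame: the origin (TCP) lies midway between the tips of the shut fingers; the grasp point (between the pads) lies 19 mm behind it; z points along the fingers, y is the line along which they close (so a half turn about z gives the same grasp; the last joint's range is limited). The gripper opens to 85 mm and grips with 20 to 120 N. Pads are 22 mm wide; open, the fingers measure 114 mm over their backs; the gripper's body (76 mm by 85 mm) begins 54 mm behind the grasp point. The pads swing forward as they close: fully open they stand 13 mm farther back than shut.
Start: joints at [-1.397, 0.259, 1.535, -0, 1.348, -0.203], TCP at [202.392, -511.412, 231.31] pointing down, gripper open.
Joint ranges: [-3.14, 3.14], [-0.91, 2.08], [0.19, 2.58], [-1.22, 4.36], [0.22, 2.71], [-3.12, 3.12]. Speed limits (rad/s): [2.57, 2.57, 3.14, 3.14, 3.14, 3.14].

### API

Orientations are given as a 3x3 rotation matrix whose columns are the frame's x, y, z axes.
In Python, from rig import arm, vision gives the robot as it stands.
- The arm moves only by the tool move_arm, never from a script. Its argument "motion" is a list of rows, each an object with "linear": the shift along the tool's x, y, z in units of 40 mm (1.0 is 40 mm), a list of three; "roll": the turn about the tool's z in units of 5 degrees (1.0 is 5 degrees). In form: [{"linear": [dx, dy, dz], "roll": roll}, ...]. A call has 1 to 12 rows; each row is the pose to reach, as a shift and turn from the pose commanded when the call began, along the tool's axes at that moment; what a row does not reach only later rows make up. A row lasts 1/10 s, in which the tool goes at most 50 mm and 8.59 degrees, less where a joint would pass 70% of its speed; a pose out of reach is approached as far as the arm can. A call with a gripper value outside its range is refused whole. "claw" is the closure, from 0 (fully open) to 1 (shut), set as the call begins (left out, the last holds). The fingers move at their own pace and stop on an object; "newtons" is the grip in N (left out, the last holds). Time passes only in rows, so rows that repeat a pose let the fingers close. It gives the time, the measured TCP pose, the force, the opening and the grip force at its end, in the units of the state.
- arm.get_obs(): the state, without advancing time (a new reading comes with each control period).
- vision.grab_frame(name): name is "scene" or "top" or "wrist"; returns (picture, depth): 384x512x3 uint8, blue, green, red; 384x512 float32, mm along the optical axis (not along the pixel's ray), 0 where there is no reading.
- vision.camera_info(name): a dict with "mtx" (3x3 intrinsics, pixels), "position" and "attitude" of the camera in the world; the wrist camera has in their place "tool_from_camera" (4x4, takes a point from camera to tool coordinates, whose origin is the TCP and whose axes are the flange's). Camera axes: x right, y down, z forward; pixel columns grow to the right and rows downward; lengths in mm; the calibration is good to about 2 mm. A picture is of the moment at which its call begins: read the wrist's pose just before it. camera_info takes no time and is no camera call.
- arm.close_job(): hands the job in; it is judged then, once.
The state is a dict: "clock": time; "joints": joint angles; "dq": joint speeds; "joint_torque": joint torques, N m; "tcp_pos": TCP position; "eef_rot": TCP orientation; "wrist_force": force on the tool from outside, world axes, zero at the start; "moment": the same for the moment, N m; "grip_width": finger opening in mm; "grip_force": force on a finger pad.
Only numpy, scipy, OpenCV 4.12 (cv2) and the standard library are available. Lean on these libraries where they do the work, as an engineer would, in place of code of your own. Each camera call takes 0.05 s, during which the arm holds its last target. There are 200 camera calls.

## Working session

There is one attempt and no reset: what is moved stays moved. The work goes in short steps, Python scripts to look and compute and a tool call to move; the robot and the scene stay as the last step left them, time stands still between calls to the robot, and variables do not carry over. Pictures are saved under pics/ and viewed, at most 10 in all, crops included, and the job is handed in when it is done.

Besides the shell and the picture viewer there is one more tool, called after "Request:" as a command line: name --argument value ..., lists and objects as JSON in quotes. move_arm: Moves the arm, as the interface text tells. Its arguments: {"type":"object","properties":{"motion":{"type":"array"},"claw":{"type":"number"},"newtons":{"type":"number"}},"required":["motion"]}

```bash
mkdir -p pics; ls
cat > h.py <<'E'
import numpy as np, cv2
from rig import arm, vision
def cam(name):
    o=arm.get_obs(); img,d=vision.grab_frame(name); c=vision.camera_info(name); K=np.array(c["mtx"])
    if name=="wrist":
        T=np.eye(4);T[:3,:3]=o["eef_rot"];T[:3,3]=o["tcp_pos"];T=T@np.array(c["tool_from_camera"])
        R,t=T[:3,:3],T[:3,3]
    else: R,t=np.array(c["attitude"]),np.array(c["position"])
    v,u=np.mgrid[:384,:512]
    P=np.stack([(u-K[0,2])/K[0,0]*d,(v-K[1,2])/K[1,1]*d,d],-1)@R.T+t
    P[d==0]=np.nan
    return img,d,P,K,R,t
E
python3 - <<'E'
from h import *
for n in("top","scene"):
    img,d,P,K,R,t=cam(n); cv2.imwrite(f"pics/{n}1.png",img); np.savez(f"{n}1.npz",img=img,P=P,R=R,t=t,K=K)
    print(n,t,R[:,2],K[0,0])
o=arm.get_obs(); print(o["clock"],np.round(o["eef_rot"],3))
E
```

```text
pics
top [3.05535315e+02 1.33782506e+00 1.42431076e+03] [ 0.16677352  0.00331421 -0.98598966] 445.06913258384066
scene [1259.80882318  698.14870659  965.61731654] [-0.54739909 -0.51591386 -0.65892877] 429.02368497408685
0.1 [[ 0.93   0.368 -0.   ]
 [ 0.368 -0.93   0.002]
 [ 0.    -0.002 -1.   ]]
```

View pics/top1.png

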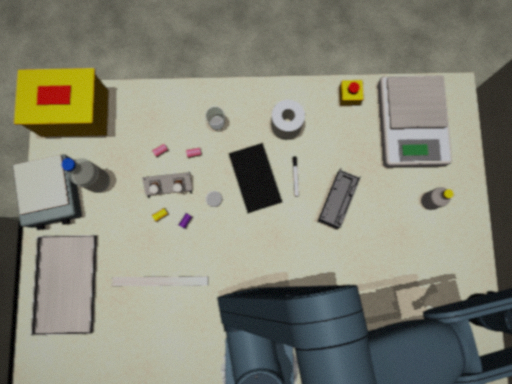

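View pics/scene1.png

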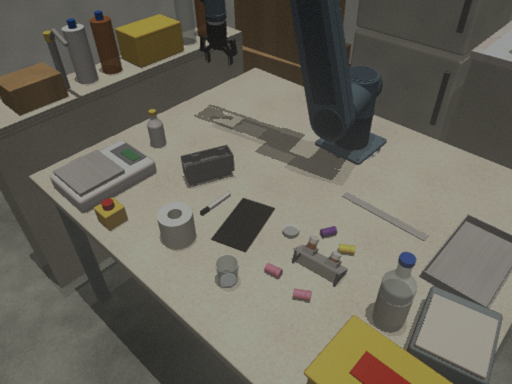

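The top view shows the nested totes at about (339,198), the pad at (255,177), and the rack with both jars at (167,184). The dish is at (214,199), the marker at (295,176), and the look-alikes lie around the rack.

Run:
```python
import numpy as np,cv2
z=np.load("top1.npz");P=z["P"];img=z["img"]
def rect(m,name):
    Q=P[m][:,:2].astype(np.float32); r=cv2.minAreaRect(Q); print(name,len(Q),np.round(r[0],1),np.round(r[1],1),r[2], "zmed",np.median(P[m][:,2]))
def box(u0,v0,u1,v1):
    m=np.zeros(P.shape[:2],bool); m[v0:v1,u0:u1]=1; return m
Z=np.nan_to_num(P[...,2])
rect(box(310,160,370,235)&(Z>80),"tote rim")
rect(box(310,160,370,235)&(Z>15),"tote all")
g=img.max(2)
rect(box(222,135,288,215)&(g<60),"pad")
rect(box(136,165,198,200)&(Z>20),"rack")
rect(box(204,190,224,208)&(Z>8),"dish")
rect(box(288,152,303,198)&(Z>6),"marker")
m=box(310,160,370,235)&(Z>85); print(np.percentile(Z[m],[5,50,95]))
# tote sides
print(np.round(Z[165:235:3,315:365:3]).astype(int))
print(np.round(Z[168:200:2,138:200:3]).astype(int))
cv2.imwrite("pics/crop.png",np.hstack([cv2.resize(img[160:235,310:370],None,fx=6,fy=6,interpolation=2),cv2.resize(img[160:235,135:195],None,fx=6,fy=6,interpolation=2)]))
```

```text
tote rim 328 [ 511.3 -255.9] [ 67.8 169.5] 65.80038452148438 zmed 92.16422616345301
tote all 1378 [ 512.1 -256.2] [ 67.9 172.2] 65.88899230957031 zmed 60.88705689484527
pad 2124 [636.3  23.4] [143.3 265.8] 62.833492279052734 zmed nan
rack 863 [571.3 281.1] [ 63.2 150.5] 4.855340957641602 zmed 44.70620496657034
dish 210 [526.6 135.9] [50.9 50.3] 44.21189880371094 zmed 16.831763144350134
marker 202 [ 602.5 -128. ] [ 45.6 149.5] 87.88909912109375 zmed 13.211940502227776
[86.65826742 92.69297695 98.879002  ]
[[  0   3  -2   1   4  -9   1  -3   2  -3   0   4   0   0  -5   0  -5]
 [ -4  -4  -1  -4   1  -5  -1   7  -4  -5   2   6   2   0   5   2   7]
 [  1   2   7   5   1   0  -2  -4  76  70  73   2   5  -3  -4   0   2]
 [  2   3   3   8  -5  -1  -2   1   0  62  64  68  80   3   1   4   0]
 [ -1  -4   2   4  -4  -2   2  69  62  41  38  55  55  60  75  96  -4]
 [ -3  -4   3   1  -5   1   1  98  92  38  36  39  35  65  61  -1   0]
 [ -1   0   3   1   0  -2  46  88  61  37  35  34  59  58  82  -4  -3]
 [  4   2  -1  -4   3  -1  83  90  42  34  37  38  60  94  94   2   2]
 [ -1  -6  -1   2  -4 
[... 1471 characters left out ...]
45 43 42 42 50 51 52 58 42 43  0 -1  3]
 [-1  5 48 47 42 47 46 55 40 43 41 43 60 53 49 60 40 40  3 -2  2]
 [-2  7 44 41 60 52 56 58 38 42 37 33 47 72 64 54 31 35  0 -5 -8]
 [ 4  5 41 37 52 67 61 52 37 38 33 33 71 81 75 49 29 37  0  2  4]
 [-4  2 37 32 49 68 71 44 35 34  0 33 80 81 69 24 28 32 -2  4  2]
 [-2 -3 33 28 66 67 64 36 28 30 32 22 77 76 73 38 25 23 -1 -3  0]
 [ 0 -1  0 26 68 62 61 39 32 30 27 25 25 65 69 22 25 21  4  5  4]
 [ 2 -2 -1 20 24 64 63 25 28 20 19 21  3  3 -2  0  3 -1  3  2  1]
 [-2  4  0 22 23 21 -5 -1  3 -1  0 -2  3 -2  2  0  0 -3  0  6 -1]
 [ 2  1  0  0 11 -1 -1  0 -1  1 -2 -7  0 -1 -4  3 -2 -3  3 -2 -2]
 [ 3  0 -2  2  1  1  4  0 -2  1  2  0  6 -2  3  7  5  2  6  1 -4]]
```

View pics/crop.png

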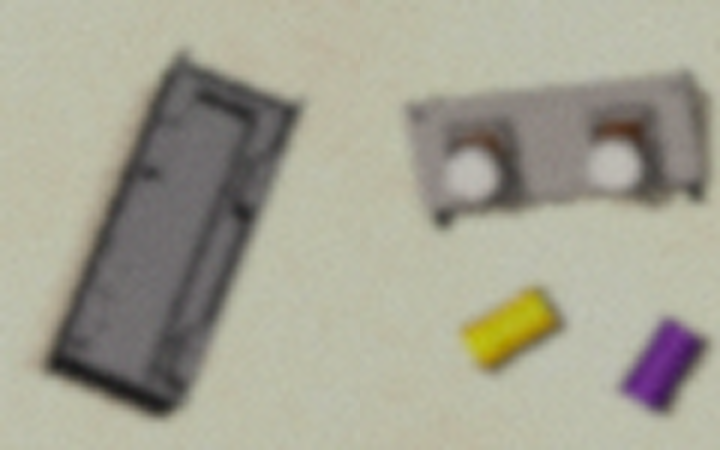

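```bash
cat >> h.py <<'E'
def go(*wps):
    "rows (linear,roll) from the present pose to world waypoints (x,y,z,yaw of tool x in deg)"
    o=arm.get_obs(); R=np.array(o["eef_rot"]); p=np.array(o["tcp_pos"])
    yaw=np.degrees(np.arctan2(R[1,0],R[0,0]))
    print("t",round(o["clock"],2),"tcp",np.round(p,1),"yaw",round(yaw,2),"j6",round(np.degrees(o["joints"][5]),1),"w",np.round(o["grip_width"],1))
    for w in wps:
        dy=(yaw-w[3]+180)%360-180
        print("lin",np.round(R.T@(np.array(w[:3])-p)/40,3).tolist(),"roll",round(dy/5,2))
E
python3 - <<'E'
from h import *
go((512,-256,231,-24.2),(512,-256,180,-24.2))
c=vision.camera_info("wrist");print(np.round(c["tool_from_camera"],3),c["mtx"])
z=np.load("top1.npz");P=z["P"];img=z["img"];Z=P[...,2]
m=np.zeros(Z.shape,np.uint8);m[140:216,224:286]=(img.max(2)[140:216,224:286]<55)
n,l,s,_=cv2.connectedComponentsWithStats(m);k=1+np.argmax(s[1:,4]);mm=l==k
# use ray/plane z=3 for the pixels
K,R,t=z["K"],z["R"],z["t"];v,u=np.nonzero(mm)
d=np.stack([(u-K[0,2])/K[0,0],(v-K[1,2])/K[1,1],np.ones(len(u))],-1)@R.T
Q=t+d*((3-t[2])/d[:,2])[:,None]
print(cv2.minAreaRect(Q[:,:2].astype(np.float32)),Q.mean(0))
E
```

```text
t 0.1 tcp [ 202.3 -511.   230.6] yaw 21.59 j6 -11.6 w 85.4
lin [9.544, -3.078, -0.003] roll 9.16
lin [9.544, -3.076, 1.272] roll 9.16
[[ 1.00000e-03 -9.61000e-01 -2.78000e-01  7.00710e+01]
 [ 1.00000e+00  0.00000e+00  1.00000e-03 -1.57300e+00]
 [-1.00000e-03 -2.78000e-01  9.61000e-01 -1.42106e+02]
 [ 0.00000e+00  0.00000e+00  0.00000e+00  1.00000e+00]] [[313.8720418    0.         250.81204018]
 [  0.         313.8720418  194.14122387]
 [  0.           0.           1.        ]]
((596.2974853515625, 3.1180343627929688), (203.14781188964844, 111.76123046875), 16.63590431213379) [595.43869663   2.61793466   3.        ]
```

Request:
move_arm --motion '[{"linear":[9.54,-3.08,0],"roll":9.16},{"linear":[9.54,-3.08,0],"roll":9.16},{"linear":[9.54,-3.08,0],"roll":9.16},{"linear":[9.54,-3.08,0],"roll":9.16},{"linear":[9.54,-3.08,0],"roll":9.16},{"linear":[9.54,-3.08,0],"roll":9.16},{"linear":[9.54,-3.08,0],"roll":9.16},{"linear":[9.54,-3.08,0],"roll":9.16},{"linear":[9.54,-3.08,0],"roll":9.16},{"linear":[9.54,-3.08,0],"roll":9.16},{"linear":[9.54,-3.08,0],"roll":9.16},{"linear":[9.54,-3.08,0],"roll":9.16}]' --claw 0 --newtons 30

```text
clock: 1.3
tcp_pos: [511.0, -257.1, 231.0]
eef_rot: [[0.912, -0.411, -0.001], [-0.411, -0.912, 0.0], [-0.001, 0.0, -1.0]]
wrist_force: [0.9, 0.0, 0.1]
grip_width: 85.3
grip_force: 0.0
```

Run:
```python
from h import *
img,d,P,K,R,t=cam("wrist"); cv2.imwrite("pics/w1.png",img); np.savez("w1.npz",img=img,P=P,R=R,t=t,K=K)
go((512,-256,57,-24.2))
Z=np.nan_to_num(P[...,2]); near=(np.hypot(P[...,0]-512,P[...,1]+256)<110)
for lo,hi in((80,110),(66,110),(45,110)):
    m=near&(Z>lo)&(Z<hi); print(lo,cv2.minAreaRect(P[m][:,:2].astype(np.float32)),m.sum(),np.median(Z[m]))
```

```text
t 1.35 tcp [ 511.  -257.4  231.2] yaw -24.3 j6 76.4 w 85.2
lin [0.012, -0.043, 4.354] roll -0.02
80 ((511.9744873046875, -255.30079650878906), (67.11746215820312, 169.9331512451172), 65.65930938720703) 3571 92.58930761826622
66 ((512.0481567382812, -255.3341064453125), (67.11746215820312, 170.0949249267578), 65.65930938720703) 4624 89.00783526290869
45 ((512.0481567382812, -255.3341064453125), (67.11746215820312, 170.0949249267578), 65.65930938720703) 8792 69.98827398100264
```

View pics/w1.png

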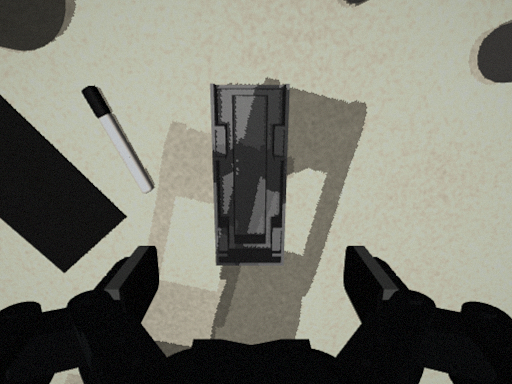

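The wrist view has the nested totes centred at (250,175), with the low end at the far side (v≈88, the corner posts stand proud). The pad lies to the left. I'll descend and grip.

Request:
move_arm --motion '[{"linear":[0.0,-0.05,1.1],"roll":0},{"linear":[0.0,-0.05,2.2],"roll":0},{"linear":[0.0,-0.05,3.3],"roll":0},{"linear":[0,-0.05,4.0],"roll":0},{"linear":[0,-0.05,4.35],"roll":0},{"linear":[0,-0.05,4.35],"roll":0}]'

```text
clock: 1.95
tcp_pos: [510.3, -254.6, 54.9]
eef_rot: [[0.911, -0.412, -0.004], [-0.412, -0.911, 0.003], [-0.005, -0.001, -1.0]]
wrist_force: [0.7, 0.1, -0.3]
grip_width: 85.6
grip_force: 0.0
```

Request:
move_arm --motion '[{"linear":[0,0,0],"roll":0},{"linear":[0,0,0],"roll":0},{"linear":[0,0,0],"roll":0},{"linear":[0,0,0],"roll":0},{"linear":[0,0,0],"roll":0},{"linear":[0,0,0],"roll":0}]' --claw 0.6 --newtons 30

```text
clock: 2.55
tcp_pos: [513.4, -255.2, 58.6]
eef_rot: [[0.912, -0.41, 0.002], [-0.41, -0.912, -0.002], [0.002, 0.001, -1.0]]
wrist_force: [-1.7, -1.8, 6.6]
grip_width: 66.4
grip_force: 35.2
```

Run:
```python
from h import *
o=arm.get_obs();print(o["grip_width"],o["grip_force"],o["wrist_force"])
go((511.5,-255.5,150,-24.3),(596,3,150,16.7),(596,3,29,16.7))
```

```text
66.37883126964486 35.21382451057434 [-1.73437298 -1.78804292  6.61072772]
t 2.55 tcp [ 513.4 -255.2   58.6] yaw -24.22 j6 76.7 w 66.4
lin [-0.035, 0.027, -2.286] roll 0.02
lin [-0.759, -6.733, -2.292] roll -8.18
lin [-0.766, -6.735, 0.733] roll -8.18
```

Request:
move_arm --motion '[{"linear":[0,0,-0.3],"roll":0},{"linear":[0,0,-0.9],"roll":0},{"linear":[0,0,-1.6],"roll":0},{"linear":[0,0,-2.3],"roll":0},{"linear":[-0.1,-0.9,-2.3],"roll":-1.2},{"linear":[-0.2,-2.0,-2.3],"roll":-2.6},{"linear":[-0.4,-3.2,-2.3],"roll":-4.2},{"linear":[-0.5,-4.4,-2.3],"roll":-5.6},{"linear":[-0.6,-5.6,-2.3],"roll":-7.0},{"linear":[-0.7,-6.4,-2.3],"roll":-7.8},{"linear":[-0.76,-6.73,-2.3],"roll":-8.18},{"linear":[-0.76,-6.73,-2.3],"roll":-8.18}]'

```text
clock: 3.75
tcp_pos: [595.2, 5.2, 149.4]
eef_rot: [[0.957, 0.29, -0.0], [0.29, -0.957, 0.0], [-0.0, -0.0, -1.0]]
wrist_force: [-0.3, -1.0, -2.0]
grip_width: 67.0
grip_force: 34.6
```

Request:
move_arm --motion '[{"linear":[0,0,0.8],"roll":0},{"linear":[0,0,1.8],"roll":0},{"linear":[0,0,2.6],"roll":0},{"linear":[0,0,2.9],"roll":0},{"linear":[0,0,3.0],"roll":0},{"linear":[0,0,3.08],"roll":0},{"linear":[0,0,3.08],"roll":0}]'

```text
clock: 4.45
tcp_pos: [596.4, 2.7, 27.4]
eef_rot: [[0.958, 0.287, 0.002], [0.287, -0.958, -0.001], [0.002, 0.001, -1.0]]
wrist_force: [-0.2, 0.3, -2.2]
grip_width: 66.5
grip_force: 34.6
```

Run:
```python
from h import *
o=arm.get_obs();print(o["grip_width"],o["grip_force"],o["wrist_force"])
img,d,P,K,R,t=cam("top"); cv2.imwrite("pics/top2.png",img); np.savez("top2.npz",img=img,P=P,R=R,t=t,K=K)
img,d,P,K,R,t=cam("scene"); cv2.imwrite("pics/scene2.png",img)
go((596,3,100,16.7))
```

```text
66.47615509446376 34.62516367435455 [-0.23410573  0.3422697  -2.18288456]
t 4.55 tcp [596.5   3.   27.7] yaw 16.68 j6 62.9 w 66.3
lin [-0.008, -0.001, -1.809] roll -0.0
```

View pics/scene2.png

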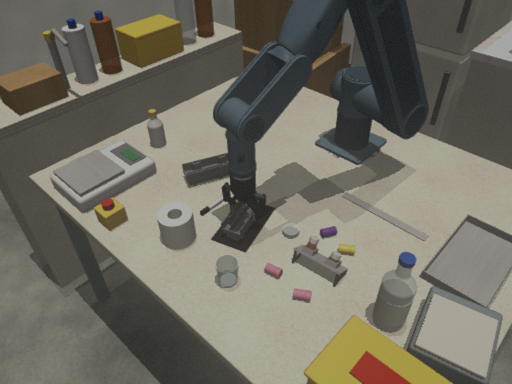

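The upper tote is held over the pad at (243,220), and the lower tote stays behind at (207,168). The wrist still carries about 2.2 N, so I'll lower the last few millimetres and release.

Request:
move_arm --motion '[{"linear":[0,0,0.03],"roll":0},{"linear":[0,0,0.05],"roll":0},{"linear":[0,0,0.05],"roll":0}]'

```text
clock: 4.85
tcp_pos: [596.5, 3.2, 26.6]
eef_rot: [[0.958, 0.287, 0.003], [0.287, -0.958, -0.001], [0.003, 0.002, -1.0]]
wrist_force: [-3.4, -0.5, 9.5]
grip_width: 66.2
grip_force: 36.0
```

Run:
```python
from h import *
z=np.load("top2.npz");P=z["P"];Z=np.nan_to_num(P[...,2])
m=(np.hypot(P[...,0]-512,P[...,1]+256)<100)&(Z>35)&(Z<75)
print(cv2.minAreaRect(P[m][:,:2].astype(np.float32)))
o=arm.get_obs();print(o["tcp_pos"],o["wrist_force"])
```

```text
((511.7823791503906, -256.1832580566406), (67.97811889648438, 171.45396423339844), 65.85061645507812)
[596.49661709   3.18060097  26.59036962] [-3.38217949 -0.46315504  9.47665313]
```

Request:
move_arm --motion '[{"linear":[0,0,0],"roll":0},{"linear":[0,0,0],"roll":0},{"linear":[0,0,0],"roll":0},{"linear":[0,0,-0.4],"roll":0},{"linear":[0,0,-1.4],"roll":0},{"linear":[0,0,-2.5],"roll":0},{"linear":[0,0,-3.6],"roll":0},{"linear":[0,0,-4.2],"roll":0}]' --claw 0 --newtons 20

```text
clock: 5.65
tcp_pos: [596.9, 3.2, 196.3]
eef_rot: [[0.958, 0.287, 0.006], [0.287, -0.958, -0.001], [0.005, 0.003, -1.0]]
wrist_force: [0.0, 0.1, 0.0]
grip_width: 85.2
grip_force: 0.0
```

Run:
```python
from h import *
img,d,P,K,R,t=cam("wrist"); Z=np.nan_to_num(P[...,2])
m=(np.hypot(P[...,0]-596,P[...,1]-3)<100)&(Z>45)&(Z<75)
print(cv2.minAreaRect(P[m][:,:2].astype(np.float32)))
go((571,278,190,4.9))
```

```text
((595.496337890625, 4.1590423583984375), (170.6571807861328, 67.17955017089844), 16.631526947021484)
t 5.7 tcp [598.4   3.  199.5] yaw 16.7 j6 62.9 w 85.9
lin [1.318, -6.784, 0.218] roll 2.36
```

Request:
move_arm --motion '[{"linear":[0.2,-1.0,0.1],"roll":0.5},{"linear":[0.4,-2.2,0.2],"roll":1.0},{"linear":[0.7,-3.4,0.2],"roll":1.5},{"linear":[0.9,-4.6,0.2],"roll":2.0},{"linear":[1.1,-5.8,0.2],"roll":2.36},{"linear":[1.3,-6.5,0.2],"roll":2.36},{"linear":[1.3,-6.78,0.2],"roll":2.36},{"linear":[1.3,-6.78,0.2],"roll":2.36},{"linear":[1.3,-6.78,0.2],"roll":2.36}]'

```text
clock: 6.6
tcp_pos: [567.3, 277.0, 183.8]
eef_rot: [[0.996, 0.085, -0.001], [0.085, -0.996, -0.001], [-0.001, 0.001, -1.0]]
wrist_force: [0.9, 0.2, -0.3]
grip_width: 85.3
grip_force: 0.0
```

Run:
```python
from h import *
go((571,278,190,4.9))
img,d,P,K,R,t=cam("wrist"); cv2.imwrite("pics/rack.png",img); np.savez("rack.npz",img=img,P=P,R=R,t=t,K=K)
Z=np.nan_to_num(P[...,2]); near=np.hypot(P[...,0]-571,P[...,1]-278)<110
# rack shelf outline + caps
m=near&(Z>12); print("all",cv2.minAreaRect(P[m][:,:2].astype(np.float32)),m.sum())
w=(img.min(2)>150)&near&(Z>48)
n,l,s,c=cv2.connectedComponentsWithStats(w.astype(np.uint8))
for i in range(1,n):
    if s[i,4]>80: print(s[i],c[i],np.round(np.median(P[l==i],0),1),np.round(np.percentile(P[l==i],97,axis=0),1))
```

```text
t 6.6 tcp [567.3 277.  183.8] yaw 4.88 j6 101.1 w 85.3
lin [0.094, -0.017, -0.156] roll -0.0
all ((571.5428466796875, 281.52545166015625), (207.47842407226562, 154.0369415283203), 2.3598010540008545) 47674
```

View pics/rack.png

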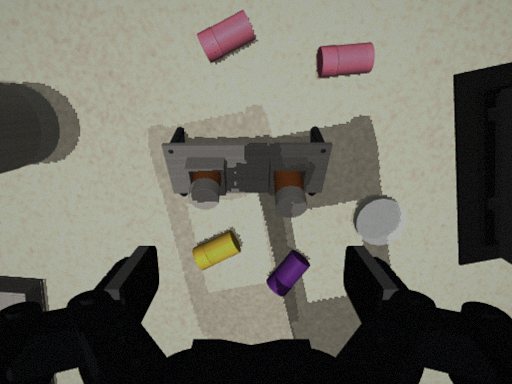

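The rack is at (248,165) in the wrist view: the tall jar is on the right at (290,190), the short one on the left at (205,185). The yellow and purple look-alikes lie in front.

Run:
```python
from h import *
z=np.load("rack.npz");P=z["P"];Z=np.nan_to_num(P[...,2]);img=z["img"]
B=np.zeros(Z.shape,bool);B[136:222,160:336]=1
# plane fit, RANSAC on the steel between/around the pockets
S=P[B&(Z>15)&(Z<90)]
rng=np.random.default_rng(0);best=0
for _ in range(400):
    a=S[rng.choice(len(S),3,False)];n=np.cross(a[1]-a[0],a[2]-a[0]);n/=np.linalg.norm(n)+1e-9;n*=np.sign(n[2])
    if n[2]<.8 or n[2]>.93: continue
    c=(abs((S-a[0])@n)<3).sum()
    if c>best:best,bn,bp=c,n,a[0]
for _ in range(5):
    I=S[abs((S-bp)@bn)<4];bp=I.mean(0);bn=np.linalg.svd(I-bp,full_matrices=False)[2][2];bn*=np.sign(bn[2])
print("normal",bn,"tilt",np.degrees(np.arccos(bn[2])),"yaw",np.degrees(np.arctan2(-bn[1],-bn[0])),bp,len(I),len(S))
yaw=np.radians(4.9);xr=np.array([np.cos(yaw),np.sin(yaw),0]);yr=np.array([-xr[1],xr[0],0])
m=B&(abs((P-bp)@bn)<5);print("shelf rect",cv2.minAreaRect(P[m][:,:2].astype(np.float32)))
hgt=(P-bp)@bn; sl=np.cross(yr,bn)  # up-slope
print("upslope",sl)
for nm,(u0,u1) in {"short":(185,226),"tall":(270,312)}.items():
    b=np.zeros_like(B);b[150:222,u0:u1]=1
    m=b&(hgt>12)&(hgt<45); Q=P[m]; print(nm,m.sum(),"hmax",np.percentile(hgt[m],[90,98]))
    top=Q[hgt[m]>np.percentile(hgt[m],97)-6]
    print("  top face y",np.percentile(top@yr,[3,97]),"s",np.percentile((top-bp)@sl,[3,97]),"n",len(top))
    print("  cap y range",np.percentile(Q@yr,[2,98]),"xr",np.percentile(Q@xr,[2,98]))
e=P[m0:=B&(abs(hgt)<4)];print("rack y range",np.percentile(e@yr,[1,99]),"s",np.percentile((e-bp)@sl,[1,99]),"bp y,x",bp@yr,bp@xr,bp[2])
```

```text
normal [-0.49133666 -0.04268413  0.86992318] tilt 29.550285679672673 yaw 4.965019275865694 [583.05168405 283.30277126  39.03381728] 5479 9326
shelf rect ((556.91796875, 280.4971923828125), (92.65118408203125, 194.18814086914062), 4.912810802459717)
upslope [0.86674387 0.07430616 0.49318692]
short 1409 hmax [36.26425651 36.73952919]
  top face y [257.87907703 281.2028003 ] s [-21.13741081   2.71821067] n 626
  cap y range [253.3771347  285.66832501] xr [569.88895997 605.57319084]
tall 1151 hmax [41.02989241 44.6517157 ]
  top face y [183.93936179 207.21649006] s [-13.49183436   3.3271983 ] n 193
  cap y range [178.59216036 210.71065681] xr [577.40036835 605.82463529]
rack y range [142.7515184  320.73044578] s [-82.22038067  21.5099413 ] bp y,x 232.464902659267 605.1196538788173 39.033817284995465
```

Run:
```python
from h import *
z=np.load("rack.npz");P=z["P"];yaw=np.radians(4.93)
xr=np.array([np.cos(yaw),np.sin(yaw),0]);yr=np.array([-xr[1],xr[0],0])
n=-xr*.5+np.array([0,0,.866]);sl=xr*.866+np.array([0,0,.5]);bp=np.array([583.05,283.3,39.03])
h=(P-bp)@n
for nm,(u0,u1),H in(("short",(180,230),36),("tall",(266,316),46)):
    b=np.zeros(h.shape,bool);b[145:225,u0:u1]=1
    m=b&(abs(h-H)<6);k,l,s,c=cv2.connectedComponentsWithStats(cv2.morphologyEx(m.astype(np.uint8),cv2.MORPH_OPEN,np.ones((3,3))))
    i=1+np.argmax(s[1:,4]);Q=P[l==i];A=np.stack([(Q-bp)@sl,(Q-bp)@yr],-1).astype(np.float32)
    print(nm,len(Q),s[i],"h",np.median(h[l==i]),"circ",cv2.minEnclosingCircle(A),"mean",A.mean(0),"pct",np.percentile(A,[3,97],axis=0).round(1).tolist())
    q=bp+sl*A[:,0].mean()+yr*A[:,1].mean()+n*np.median(h[l==i]);print("  top centre",q.round(1))
# hist of h of steel
print([int(((h>a)&(h<=a+2)&(P[...,2]>15)&(np.hypot(P[...,0]-575,P[...,1]-283)<60)).sum()) for a in range(-10,50,2)])
b=np.zeros(h.shape,bool);b[138:200,160:336]=1;m=b&(abs(h)<4)&(P[...,2]>12);A=np.stack([(P[m]-bp)@sl,(P[m]-bp)@yr],-1)
print(np.percentile(A,[1,50,99],axis=0))
```

```text
short 626 [188 185  31  25 626] h 35.90311514688104 circ ((-9.578786849975586, 37.606964111328125), 13.801005363464355) mean [-7.293392 36.78855 ] pct [[-20.5, 25.3], [2.9, 48.6]]
  top centre [555.7 317.9  66.5]
tall 643 [275 193  32  25 643] h 45.87973257162281 circ ((-9.367147445678711, -37.10173797607422), 13.701595306396484) mean [ -7.0111165 -37.186348 ] pct [[-20.5, -48.9], [3.1, -25.7]]
  top centre [557.3 243.8  75.3]
[0, 0, 11, 141, 1531, 1853, 138, 123, 148, 158, 182, 206, 435, 383, 85, 83, 92, 87, 98, 95, 90, 93, 313, 324, 58, 48, 53, 273, 277, 0]
[[-38.16770556 -74.03715991]
 [  6.21074082   0.18704755]
 [ 21.56192653  73.8479352 ]]
```

Run:
```python
from h import *
go((559.1,243.9,100,4.93),(559.1,243.9,50,4.93))
o=arm.get_obs();print(o["dq"])
```

```text
t 6.65 tcp [567.6 276.5 183.9] yaw 4.82 j6 101.1 w 85.3
lin [-0.279, 0.793, 2.098] roll -0.02
lin [-0.278, 0.792, 3.348] roll -0.02
[-0.01086842 -0.00257804 -0.00117302  0.00195899  0.00074133  0.0036514 ]
```

Request:
move_arm --motion '[{"linear":[-0.28,0.79,0.5],"roll":0},{"linear":[-0.28,0.79,1.3],"roll":0},{"linear":[-0.28,0.79,2.1],"roll":0},{"linear":[-0.28,0.79,2.6],"roll":0},{"linear":[-0.28,0.79,2.9],"roll":0},{"linear":[-0.28,0.79,3.1],"roll":0},{"linear":[-0.28,0.79,3.2],"roll":0},{"linear":[-0.28,0.79,3.2],"roll":0}]' --claw 0.45 --newtons 25

```text
clock: 7.45
tcp_pos: [559.3, 245.4, 56.4]
eef_rot: [[0.996, 0.085, 0.001], [0.085, -0.996, 0.0], [0.001, -0.0, -1.0]]
wrist_force: [-0.1, 0.3, 0.7]
grip_width: 47.1
grip_force: 0.0
```

Run:
```python
from h import *
go((559.1,243.9,50.5,4.93)); print(arm.get_obs()["wrist_force"])
img,d,P,K,R,t=cam("wrist"); cv2.imwrite("pics/g1.png",img)
```

```text
t 7.45 tcp [559.3 245.4  56.4] yaw 4.87 j6 98.4 w 47.1
lin [-0.007, 0.037, 0.148] roll -0.01
[-0.14960754  0.33904895  0.66324258]
```

View pics/g1.png

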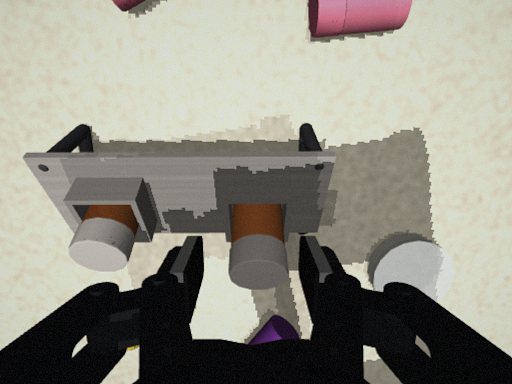

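The tall cap sits at (258,260) between the open fingers (200 and 305), so it is nearly centred. I'll shift slightly, descend the rest and close.

Request:
move_arm --motion '[{"linear":[0,0.05,0.07],"roll":0},{"linear":[0,0.05,0.14],"roll":0},{"linear":[0,0.05,0.14],"roll":0}]'

```text
clock: 7.8
tcp_pos: [558.9, 243.6, 50.4]
eef_rot: [[0.996, 0.085, -0.0], [0.085, -0.996, 0.0], [-0.0, -0.0, -1.0]]
wrist_force: [0.2, 0.8, -0.2]
grip_width: 46.8
grip_force: 0.0
```

Request:
move_arm --motion '[{"linear":[0,0,0],"roll":0},{"linear":[0,0,0],"roll":0},{"linear":[0,0,0],"roll":0},{"linear":[0,0,0],"roll":0},{"linear":[0,0,0],"roll":0}]' --claw 0.85 --newtons 25

```text
clock: 8.3
tcp_pos: [559.1, 243.7, 50.7]
eef_rot: [[0.996, 0.085, 0.0], [0.085, -0.996, 0.0], [0.0, -0.0, -1.0]]
wrist_force: [0.3, -0.7, 1.8]
grip_width: 25.6
grip_force: 24.5
```

Request:
move_arm --motion '[{"linear":[-0.08,0,-0.14],"roll":0},{"linear":[-0.18,0,-0.31],"roll":0},{"linear":[-0.3,0,-0.52],"roll":0},{"linear":[-0.45,0,-0.78],"roll":0},{"linear":[-0.75,0,-1.3],"roll":0},{"linear":[-1.2,0.8,-1.3],"roll":0},{"linear":[-1.8,1.8,-1.3],"roll":0},{"linear":[-2.4,2.9,-1.3],"roll":0},{"linear":[-3.0,4.0,-1.3],"roll":0},{"linear":[-3.5,5.0,-1.3],"roll":0},{"linear":[-3.73,5.6,-1.3],"roll":0},{"linear":[-3.73,5.8,-1.3],"roll":0}]'

```text
clock: 9.5
tcp_pos: [428.9, -2.0, 103.3]
eef_rot: [[0.997, 0.082, 0.0], [0.082, -0.997, -0.001], [0.0, 0.001, -1.0]]
wrist_force: [-0.1, 0.3, -0.1]
grip_width: 25.9
grip_force: 24.7
```

Run:
```python
from h import *
o=arm.get_obs();print(o["grip_width"],o["grip_force"],o["wrist_force"])
img,d,P,K,R,t=cam("scene"); cv2.imwrite("pics/s3.png",cv2.resize(img[100:260,200:400],None,fx=4,fy=3.6))
img,d,P,K,R,t=cam("wrist"); cv2.imwrite("pics/g2.png",img)
go((430,0,30,4.9))
```

```text
25.902151043813944 24.73829135298729 [-0.070362    0.29684073 -0.14750158]
t 9.6 tcp [430.6  -1.  103.3] yaw 4.75 j6 70.2 w 26.0
lin [-0.016, -0.026, 1.833] roll -0.03
```

View pics/g2.png

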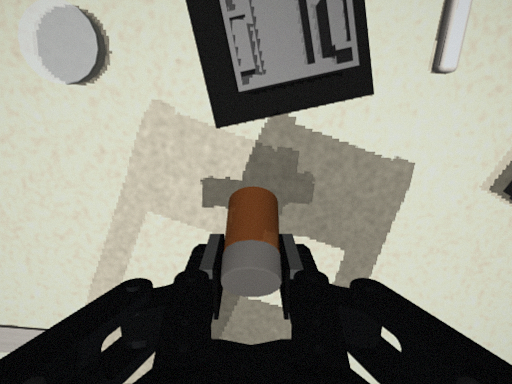

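The wrist view shows the tall jar held by the cap at (250,265), still leaning with its bottom towards +x of the tool. I'll descend over free bench, touch the lower bottom edge, then slide +x to stand it up.

Request:
move_arm --motion '[{"linear":[0,0,0.5],"roll":0},{"linear":[0,0,1.2],"roll":0},{"linear":[0,0,1.7],"roll":0},{"linear":[0,0,1.95],"roll":0},{"linear":[0,0,2.0],"roll":0},{"linear":[0,0,2.03],"roll":0},{"linear":[0,0,2.03],"roll":0}]'

```text
clock: 10.3
tcp_pos: [430.7, 0.0, 22.0]
eef_rot: [[0.996, 0.086, 0.001], [0.086, -0.996, -0.0], [0.001, 0.0, -1.0]]
wrist_force: [0.1, 0.8, 0.8]
grip_width: 25.9
grip_force: 24.6
```

Request:
move_arm --motion '[{"linear":[0,0,0.02],"roll":0},{"linear":[0,0,0.04],"roll":0},{"linear":[0,0,0.04],"roll":0}]'

```text
clock: 10.6
tcp_pos: [430.9, -0.3, 21.2]
eef_rot: [[0.996, 0.085, 0.002], [0.085, -0.996, -0.0], [0.002, 0.0, -1.0]]
wrist_force: [-3.1, 2.1, 12.5]
grip_width: 26.4
grip_force: 25.4
```

Request:
move_arm --motion '[{"linear":[0.08,0,-0.01],"roll":0},{"linear":[0.16,0,-0.015],"roll":0},{"linear":[0.24,0,-0.015],"roll":0},{"linear":[0.32,0,-0.01],"roll":0},{"linear":[0.4,0,0],"roll":0},{"linear":[0.48,0,0.01],"roll":0},{"linear":[0.55,0,0.03],"roll":0},{"linear":[0.55,0,0.03],"roll":0}]'

```text
clock: 11.4
tcp_pos: [452.8, 1.3, 19.5]
eef_rot: [[0.996, 0.085, 0.002], [0.085, -0.996, -0.001], [0.001, 0.001, -1.0]]
wrist_force: [-1.9, -0.6, 6.9]
grip_width: 26.2
grip_force: 25.8
```

```bash
cat >> h.py <<'E'
def jartilt():
    "amber body seen by the wrist camera: its extent in the tool frame"
    o=arm.get_obs();img,d,P,K,R,t=cam("wrist");b,g,r=[img[...,i].astype(int) for i in range(3)]
    Rt=np.array(o["eef_rot"]);T=(P-np.array(o["tcp_pos"]))@Rt
    near=(abs(T[...,0])<60)&(abs(T[...,1])<12)&(T[...,2]>-45)&(T[...,2]<35)
    for nm,m in(("amber",near&(r>b+40)&(r>g*1.5)),("other",near&(abs(r-b)<25)&(abs(T[...,1])<9))):
        Q=T[m]; print(nm,len(Q))
        if len(Q)<30: continue
        # x of the surface against z, centre strip
        q=Q[abs(Q[:,1])<5]
        for z0 in range(-44,34,4):
            s=q[(q[:,2]>=z0)&(q[:,2]<z0+4)]
            if len(s)>4: print("   z",z0+2,"x",round(float(np.median(s[:,0])),1),len(s))
E
python3 - <<'E'
from h import *
o=arm.get_obs();print(o["wrist_force"]);go((430,0,30,4.9))
jartilt()
E
```

```text
[-1.86401242 -0.62646228  6.88119654]
t 11.4 tcp [452.8   1.3  19.5] yaw 4.89 j6 71.1 w 26.2
lin [-0.57, -0.016, -0.263] roll -0.0
amber 1467
   z -14 x 10.8 80
   z -10 x 11.3 104
   z -6 x 12.0 99
   z -2 x 12.5 88
   z 2 x 13.2 83
   z 6 x 13.8 75
   z 10 x 14.4 73
   z 14 x 15.0 65
other 6059
   z -42 x 56.3 363
   z -38 x 57.6 43
   z -34 x 57.8 40
   z -30 x 5.8 437
   z -26 x -5.3 956
   z -22 x 9.7 167
   z -18 x 10.3 143
   z -14 x 57.3 36
   z -10 x 58.8 142
   z 14 x 38.3 22
   z 18 x 31.8 810
   z 22 x 21.8 389
```

Request:
move_arm --motion '[{"linear":[0.05,0,0.005],"roll":0},{"linear":[0.1,0,0.015],"roll":0},{"linear":[0.15,0,0.025],"roll":0},{"linear":[0.16,0,0.04],"roll":0},{"linear":[0.16,0,0.04],"roll":0}]'

```text
clock: 11.95
tcp_pos: [459.5, 1.8, 17.5]
eef_rot: [[0.996, 0.085, 0.002], [0.085, -0.996, -0.001], [0.002, 0.001, -1.0]]
wrist_force: [-1.4, -0.7, 8.3]
grip_width: 25.8
grip_force: 26.3
```

Run:
```python
from h import *
o=arm.get_obs();print(o["wrist_force"]);go((430,0,30,4.9))
jartilt()
```

```text
[-1.35063201 -0.67948927  8.3163889 ]
t 11.95 tcp [459.5   1.8  17.5] yaw 4.89 j6 71.4 w 25.8
lin [-0.738, -0.017, -0.313] roll -0.0
amber 1004
   z -14 x 9.1 24
   z -10 x 9.0 82
   z -6 x 9.1 74
   z -2 x 9.0 63
   z 2 x 9.0 60
   z 6 x 9.1 55
   z 10 x 9.1 54
   z 14 x 9.0 45
   z 18 x 8.9 21
other 6204
   z -42 x 51.0 111
   z -38 x 51.0 77
   z -34 x 51.1 56
   z -30 x -1.4 704
   z -26 x -0.8 808
   z -22 x 9.4 155
   z -18 x 9.4 133
   z -14 x 52.4 256
   z -10 x 52.3 15
   z 14 x 30.7 221
   z 18 x 15.9 757
```

The jar is upright: its front face is vertical, and its axis is 4 mm behind the pads' centre. I'll regrip it centred and higher, on the cap.

Request:
move_arm --motion '[{"linear":[0,0,0],"roll":0},{"linear":[0,0,0],"roll":0},{"linear":[-0.05,0,-0.1],"roll":0},{"linear":[-0.1,0,-0.18],"roll":0},{"linear":[-0.1,0,-0.18],"roll":0}]' --claw 0.6

```text
clock: 12.5
tcp_pos: [454.4, 1.9, 24.5]
eef_rot: [[0.996, 0.085, 0.0], [0.085, -0.996, -0.0], [0.0, 0.0, -1.0]]
wrist_force: [0.5, 0.2, -0.1]
grip_width: 34.4
grip_force: 0.0
```

Request:
move_arm --motion '[{"linear":[0,0,0],"roll":0},{"linear":[0,0,0],"roll":0},{"linear":[0,0,0],"roll":0},{"linear":[0,0,0],"roll":0}]' --claw 0.85

```text
clock: 12.9
tcp_pos: [454.7, 1.8, 24.4]
eef_rot: [[0.996, 0.085, 0.001], [0.085, -0.996, -0.0], [0.001, 0.0, -1.0]]
wrist_force: [-1.0, -0.7, 5.7]
grip_width: 25.8
grip_force: 24.4
```

Run:
```python
from h import *
o=arm.get_obs();print(o["wrist_force"],o["grip_force"])
a=np.radians(-24.2);c=np.array([511.8,-256.0])+(-8)*np.array([np.cos(a),np.sin(a)])
print(c);go((460,0,135,4.9),(*c,135,65.8),(*c,34,65.8))
jartilt()
```

```text
[-1.04054322 -0.73446753  5.66302098] 24.35323655605316
[ 504.50303907 -252.72061573]
t 12.9 tcp [454.7   1.8  24.4] yaw 4.89 j6 71.2 w 25.8
lin [0.129, 0.057, -2.764] roll -0.0
lin [0.7, 6.446, -2.763] roll -12.18
lin [0.698, 6.446, -0.238] roll -12.18
amber 786
   z -6 x 14.4 35
   z -2 x 14.3 59
   z 2 x 14.2 53
   z 6 x 14.2 54
   z 10 x 14.2 46
   z 14 x 14.2 47
   z 18 x 14.1 42
   z 22 x 14.1 39
   z 26 x 14.1 5
other 6086
   z -38 x 54.2 340
   z -34 x 55.6 46
   z -30 x 55.8 41
   z -26 x 55.7 44
   z -22 x 3.0 1256
   z -18 x 14.6 153
   z -14 x 14.8 102
   z -10 x 14.7 96
   z -6 x 57.5 239
   z 22 x 36.4 416
   z 26 x 17.4 838
```

Request:
move_arm --motion '[{"linear":[0,0,-0.6],"roll":0},{"linear":[0,0,-1.5],"roll":0},{"linear":[0.05,0.4,-2.3],"roll":-0.6},{"linear":[0.1,1.2,-2.76],"roll":-2.0},{"linear":[0.2,2.2,-2.76],"roll":-3.6},{"linear":[0.3,3.2,-2.76],"roll":-5.2},{"linear":[0.45,4.2,-2.76],"roll":-6.8},{"linear":[0.55,5.2,-2.76],"roll":-8.4},{"linear":[0.65,6.0,-2.76],"roll":-10.0},{"linear":[0.7,6.4,-2.76],"roll":-11.4},{"linear":[0.7,6.45,-2.76],"roll":-12.18},{"linear":[0.7,6.45,-2.76],"roll":-12.18}]'

```text
clock: 14.15
tcp_pos: [504.0, -253.5, 133.7]
eef_rot: [[0.411, 0.912, -0.001], [0.912, -0.411, 0.001], [0.0, -0.001, -1.0]]
wrist_force: [0.9, -0.8, -0.1]
grip_width: 25.8
grip_force: 24.9
```

Run:
```python
from h import *
img,d,P,K,R,t=cam("wrist");cv2.imwrite("pics/w5.png",img);Z=np.nan_to_num(P[...,2])
o=arm.get_obs();near=np.hypot(P[...,0]-512,P[...,1]+256)<100
T=(P-np.array(o["tcp_pos"]))@np.array(o["eef_rot"])
m=near&(Z>45)&(Z<70)&~((abs(T[...,0])<20)&(abs(T[...,1])<30))
print(cv2.minAreaRect(P[m][:,:2].astype(np.float32)),m.sum())
go((504.5,-252.7,34,65.8));print(o["wrist_force"],o["grip_width"])
img,d,P,K,R,t=cam("top");Z=np.nan_to_num(P[...,2]);m=(np.hypot(P[...,0]-512,P[...,1]+256)<100)&(Z>45)&(Z<66);print(cv2.minAreaRect(P[m][:,:2].astype(np.float32)))
```

```text
((511.96795654296875, -255.82212829589844), (67.64169311523438, 171.16812133789062), 65.6819076538086) 5988
t 14.2 tcp [ 503.9 -252.8  133.8] yaw 65.66 j6 -13.6 w 25.8
lin [0.008, 0.015, 2.495] roll -0.03
[ 0.1472226  -0.38144896 -0.75454246] 25.809872237755965
((539.8983764648438, -267.2294921875), (123.85966491699219, 6.323869228363037), 9.650355339050293)
```

Request:
move_arm --motion '[{"linear":[0,0,0.6],"roll":0},{"linear":[0,0,1.3],"roll":0},{"linear":[0,0,1.9],"roll":0},{"linear":[0,0,2.3],"roll":0},{"linear":[0,0,2.55],"roll":0},{"linear":[0,0,2.63],"roll":0},{"linear":[0,0,2.66],"roll":0},{"linear":[0,0,2.68],"roll":0},{"linear":[0,0,2.68],"roll":0}]'

```text
clock: 15.15
tcp_pos: [504.8, -253.1, 28.1]
eef_rot: [[0.41, 0.912, 0.001], [0.912, -0.41, -0.001], [-0.0, 0.002, -1.0]]
wrist_force: [-0.3, 0.4, -0.9]
grip_width: 25.9
grip_force: 24.9
```

Request:
move_arm --motion '[{"linear":[0,0,0.02],"roll":0},{"linear":[0,0,0.04],"roll":0},{"linear":[0,0,0.04],"roll":0}]'

```text
clock: 15.45
tcp_pos: [505.0, -253.4, 27.4]
eef_rot: [[0.41, 0.912, 0.002], [0.912, -0.41, -0.001], [-0.001, 0.002, -1.0]]
wrist_force: [-2.5, 1.9, 9.1]
grip_width: 25.9
grip_force: 25.6
```

Request:
move_arm --motion '[{"linear":[0,0,0],"roll":0},{"linear":[0,0,0],"roll":0},{"linear":[0,0,-0.2],"roll":0},{"linear":[0,0,-0.6],"roll":0},{"linear":[0,0,-1.2],"roll":0},{"linear":[0,0,-2.0],"roll":0},{"linear":[0,0,-2.5],"roll":0}]' --claw 0.57

```text
clock: 16.15
tcp_pos: [505.0, -253.3, 128.3]
eef_rot: [[0.41, 0.912, 0.002], [0.912, -0.41, -0.002], [-0.001, 0.002, -1.0]]
wrist_force: [0.1, 0.2, 0.4]
grip_width: 36.3
grip_force: 0.0
```

Run:
```python
from h import *
img,d,P,K,R,t=cam("wrist");Z=np.nan_to_num(P[...,2])
near=np.hypot(P[...,0]-512,P[...,1]+256)<100
a=np.radians(-24.3);ax=np.array([np.cos(a),np.sin(a)]);ay=np.array([-ax[1],ax[0]])
D=P[...,:2]-np.array([512,-255.8]);X=D@ax;Y=D@ay
m=near&(Z>42)&(Z<56)&(abs(X+8)<22)&(abs(Y)<20)&(img.min(2)>90);print("cap",m.sum(),np.median(X[m]),np.median(Y[m]),np.median(Z[m]),np.percentile(X[m],[3,97]),np.percentile(Y[m],[3,97]))
m=near&(Z>52)&(Z<70);print(cv2.minAreaRect(P[m][:,:2].astype(np.float32)))
go((512,-255.8,125,155.7),(512,-255.8,25,155.7))
```

```text
cap 935 -8.271610451216524 2.691033711406436 48.612256390919015 [-19.41183537   2.82973628] [-8.59292391 13.8383827 ]
((511.8548583984375, -255.88034057617188), (68.19908142089844, 170.47442626953125), 65.81913757324219)
t 16.2 tcp [ 506.4 -254.3  131.3] yaw 65.8 j6 -13.7 w 36.7
lin [0.024, 0.141, 0.158] roll -17.98
lin [0.029, 0.122, 2.658] roll -17.98
```

Request:
move_arm --motion '[{"linear":[0.02,0.14,0],"roll":-1.6},{"linear":[0.02,0.14,0],"roll":-3.3},{"linear":[0.02,0.14,0],"roll":-5.0},{"linear":[0.02,0.14,0],"roll":-6.7},{"linear":[0.02,0.14,0],"roll":-8.4},{"linear":[0.02,0.14,0],"roll":-10.1},{"linear":[0.02,0.14,0],"roll":-11.8},{"linear":[0.02,0.14,0],"roll":-13.5},{"linear":[0.02,0.14,0],"roll":-15.2},{"linear":[0.02,0.14,0],"roll":-16.9},{"linear":[0.02,0.14,0],"roll":-18.0},{"linear":[0.02,0.14,0],"roll":-18.0}]' --claw 0 --newtons 20

```text
clock: 17.4
tcp_pos: [509.6, -254.3, 125.6]
eef_rot: [[-0.912, 0.409, -0.0], [0.409, 0.912, 0.0], [0.0, 0.0, -1.0]]
wrist_force: [-0.8, 0.4, -0.3]
grip_width: 85.5
grip_force: 0.0
```

Run:
```python
from h import *
go((512,-255.8,27,155.7))
```

```text
t 17.4 tcp [ 509.6 -254.3  125.6] yaw 155.83 j6 -103.6 w 85.5
lin [-0.071, -0.011, 2.464] roll 0.03
```

Request:
move_arm --motion '[{"linear":[-0.05,-0.01,0.8],"roll":0},{"linear":[-0.05,-0.01,1.6],"roll":0},{"linear":[-0.05,-0.01,2.2],"roll":0},{"linear":[-0.05,-0.01,2.46],"roll":0},{"linear":[-0.05,-0.01,2.46],"roll":0}]'

```text
clock: 17.9
tcp_pos: [510.5, -254.9, 25.9]
eef_rot: [[-0.911, 0.412, -0.003], [0.412, 0.911, 0.002], [0.003, 0.001, -1.0]]
wrist_force: [-0.3, 0.3, 0.4]
grip_width: 85.5
grip_force: 0.0
```

Request:
move_arm --motion '[{"linear":[0,0,0],"roll":0},{"linear":[0,0,0],"roll":0},{"linear":[0,0,0],"roll":0},{"linear":[0,0,0],"roll":0},{"linear":[0,0,0],"roll":0}]' --claw 0.3

```text
clock: 18.4
tcp_pos: [512.3, -256.2, 28.7]
eef_rot: [[-0.912, 0.41, 0.002], [0.41, 0.912, -0.002], [-0.003, -0.001, -1.0]]
wrist_force: [-1.0, 0.3, 5.8]
grip_width: 66.2
grip_force: 25.3
```

Run:
```python
from h import *
go((512,-255.8,125,155.7)); print(arm.get_obs()["grip_force"],arm.get_obs()["tcp_pos"],arm.get_obs()["eef_rot"][:2],arm.get_obs()["wrist_force"])
```

```text
t 18.4 tcp [ 512.3 -256.2   28.7] yaw 155.77 j6 -103.5 w 66.2
lin [0.004, 0.006, -2.409] roll 0.01
25.33081144094467 [ 512.25909324 -256.21735642   28.65560433] [[-0.91192553  0.41035031  0.00211075]
 [ 0.41034775  0.91192781 -0.00155018]] [-0.97752959  0.2626817   5.84859069]
```

Request:
move_arm --motion '[{"linear":[0,0,0],"roll":0},{"linear":[0,0,0],"roll":0},{"linear":[0,0,0],"roll":0},{"linear":[0,0,-0.4],"roll":0},{"linear":[0,0,-1.4],"roll":0},{"linear":[0,0,-2.5],"roll":0},{"linear":[0,0,-2.5],"roll":1.7},{"linear":[0,0,-2.5],"roll":3.4},{"linear":[0,0,-2.5],"roll":5.1},{"linear":[0,0,-2.5],"roll":6.8},{"linear":[0,0,-2.5],"roll":8.5},{"linear":[0,0,-2.5],"roll":8.5}]' --claw 0

```text
clock: 19.6
tcp_pos: [511.2, -255.4, 127.0]
eef_rot: [[-0.394, 0.919, -0.001], [0.919, 0.394, 0.0], [0.001, -0.0, -1.0]]
wrist_force: [0.4, -0.4, 0.3]
grip_width: 85.1
grip_force: 0.0
```

Run:
```python
from h import *
img,d,P,K,R,t=cam("top");Z=np.nan_to_num(P[...,2])
m=(np.hypot(P[...,0]-596,P[...,1]-3)<100)&(Z>45)&(Z<75);print(cv2.minAreaRect(P[m][:,:2].astype(np.float32)))
go((596.3,3.5,130,16.7))
```

```text
((594.9531860351562, 3.3983383178710938), (170.12969970703125, 67.20235443115234), 16.793710708618164)
t 19.65 tcp [ 511.3 -255.4  127.1] yaw 113.47 j6 -61.2 w 85.8
lin [5.091, 4.529, -0.072] roll 19.35
```

Request:
move_arm --motion '[{"linear":[0.4,0.35,-0.07],"roll":1.7},{"linear":[0.9,0.8,-0.07],"roll":3.4},{"linear":[1.4,1.25,-0.07],"roll":5.1},{"linear":[1.9,1.7,-0.07],"roll":6.8},{"linear":[2.4,2.15,-0.07],"roll":8.5},{"linear":[2.9,2.6,-0.07],"roll":10.2},{"linear":[3.4,3.0,-0.07],"roll":11.9},{"linear":[3.9,3.5,-0.07],"roll":13.6},{"linear":[4.4,3.9,-0.07],"roll":15.3},{"linear":[4.8,4.3,-0.07],"roll":17.0},{"linear":[5.09,4.53,-0.07],"roll":18.7},{"linear":[5.09,4.53,-0.07],"roll":19.35}]'

```text
clock: 20.85
tcp_pos: [597.6, 5.3, 129.9]
eef_rot: [[0.958, 0.286, -0.0], [0.286, -0.958, 0.001], [0.0, -0.001, -1.0]]
wrist_force: [0.4, 0.1, -0.7]
grip_width: 85.4
grip_force: 0.0
```

Run:
```python
from h import *
img,d,P,K,R,t=cam("wrist");Z=np.nan_to_num(P[...,2])
m=(np.hypot(P[...,0]-596,P[...,1]-3)<100)&(Z>50)&(Z<75);print(cv2.minAreaRect(P[m][:,:2].astype(np.float32)))
go((595.6,3.7,27,16.7))
```

```text
((595.8321533203125, 4.105003356933594), (170.4284210205078, 67.50373077392578), 16.702598571777344)
t 20.9 tcp [597.4   4.4 129.9] yaw 16.57 j6 63.2 w 85.2
lin [-0.047, 0.005, 2.572] roll -0.03
```

Request:
move_arm --motion '[{"linear":[-0.04,0,0.8],"roll":-0.02},{"linear":[-0.04,0,1.6],"roll":-0.02},{"linear":[-0.04,0,2.3],"roll":-0.02},{"linear":[-0.04,0,2.57],"roll":-0.02},{"linear":[-0.04,0,2.57],"roll":-0.02}]'

```text
clock: 21.4
tcp_pos: [594.5, 2.6, 25.7]
eef_rot: [[0.958, 0.288, -0.004], [0.288, -0.958, 0.001], [-0.003, -0.002, -1.0]]
wrist_force: [0.5, 0.1, -0.2]
grip_width: 85.6
grip_force: 0.0
```

Request:
move_arm --motion '[{"linear":[0,0,0],"roll":0},{"linear":[0,0,0],"roll":0},{"linear":[0,0,0],"roll":0},{"linear":[0,0,0],"roll":0},{"linear":[0,0,0],"roll":0}]' --claw 0.6 --newtons 35

```text
clock: 21.9
tcp_pos: [597.1, 2.3, 29.0]
eef_rot: [[0.958, 0.287, 0.003], [0.287, -0.958, -0.001], [0.003, 0.002, -1.0]]
wrist_force: [-0.5, -0.7, 6.4]
grip_width: 66.0
grip_force: 41.9
```

Run:
```python
from h import *
go((512.3,-256.2,170,155.77)); print(arm.get_obs()["grip_force"])
```

```text
t 21.9 tcp [597.1   2.3  29. ] yaw 16.66 j6 62.9 w 66.0
lin [-3.874, 5.59, -3.528] roll -27.82
41.91959738731384
```

Request:
move_arm --motion '[{"linear":[0,0,-0.4],"roll":0},{"linear":[0,0,-1.2],"roll":0},{"linear":[0,0,-2.0],"roll":0},{"linear":[0,0,-2.8],"roll":0},{"linear":[-0.2,0.4,-2.8],"roll":-1.5},{"linear":[-0.5,0.8,-2.8],"roll":-3.2},{"linear":[-0.8,1.2,-2.8],"roll":-4.9},{"linear":[-1.1,1.6,-2.8],"roll":-6.6},{"linear":[-1.4,2.0,-2.8],"roll":-8.3},{"linear":[-1.7,2.4,-2.8],"roll":-10.0},{"linear":[-2.0,2.9,-2.8],"roll":-11.7},{"linear":[-2.0,2.9,-2.8],"roll":-12.5}]'

```text
clock: 23.1
tcp_pos: [551.5, -133.9, 139.2]
eef_rot: [[0.186, 0.983, -0.001], [0.983, -0.186, -0.001], [-0.001, -0.0, -1.0]]
wrist_force: [0.9, 0.3, -3.0]
grip_width: 66.3
grip_force: 41.0
```

Run:
```python
from h import *
go((511.1,-255.6,125,155.77)); print(arm.get_obs()["grip_force"],arm.get_obs()["wrist_force"])
```

```text
t 23.1 tcp [ 551.5 -133.9  139.2] yaw 79.31 j6 -14.1 w 66.3
lin [-3.177, -0.429, 0.359] roll -15.29
40.97705125808716 [ 0.94362907  0.31525328 -2.96428676]
```

Request:
move_arm --motion '[{"linear":[-0.3,0,0],"roll":-1.5},{"linear":[-0.8,-0.1,0],"roll":-3.2},{"linear":[-1.3,-0.2,0],"roll":-4.9},{"linear":[-1.8,-0.25,0],"roll":-6.6},{"linear":[-2.3,-0.3,0],"roll":-8.3},{"linear":[-2.7,-0.35,0.1],"roll":-10.0},{"linear":[-3.0,-0.4,0.2],"roll":-11.7},{"linear":[-3.17,-0.43,0.3],"roll":-13.4},{"linear":[-3.18,-0.43,0.36],"roll":-14.6},{"linear":[-3.18,-0.43,0.36],"roll":-15.29},{"linear":[-3.18,-0.43,0.36],"roll":-15.29},{"linear":[-3.18,-0.43,0.36],"roll":-15.29}]'

```text
clock: 24.3
tcp_pos: [511.4, -252.9, 124.9]
eef_rot: [[-0.91, 0.415, -0.0], [0.415, 0.91, 0.0], [0.0, 0.0, -1.0]]
wrist_force: [-0.2, -0.6, -2.1]
grip_width: 66.9
grip_force: 41.0
```

Run:
```python
from h import *
o=arm.get_obs();go((511.1,-255.6,90,155.77)); print(o["grip_force"],o["wrist_force"])
img,d,P,K,R,t=cam("wrist");cv2.imwrite("pics/w6.png",img);Z=P[...,2]
np.savez("w6.npz",img=img,P=P,R=R,t=t,K=K)
T=(P-o["tcp_pos"])@np.array(o["eef_rot"])
# end-wall outer x at each height; upper tote rims (tool z), lower rim
for nm,z0,z1 in(("up",150,165),("uplow",125,143),("low",50,66)):
    m=(np.hypot(P[...,0]-512,P[...,1]+256)<105)&(Z>z0)&(Z<z1)&(abs(T[...,1])<36)
    if m.sum()>20: print(nm,m.sum(),"x",np.percentile(T[m][:,0],[0.5,2,98,99.5]).round(1),"y",np.percentile(T[m][:,1],[1,99]).round(1))
img,d,P,K,R,t=cam("top");Z=np.nan_to_num(P[...,2])
for z0,z1 in((135,175),(45,68)):
    m=(np.hypot(P[...,0]-512,P[...,1]+256)<105)&(Z>z0)&(Z<z1);T=(P-o["tcp_pos"])@np.array(o["eef_rot"])
    if m.sum()>20: print("top",z0,m.sum(),np.percentile(T[m][:,0],[1,99]).round(1),np.percentile(T[m][:,1],[1,99]).round(1))
```

```text
t 24.3 tcp [ 511.4 -252.9  124.9] yaw 155.49 j6 -103.0 w 66.9
lin [-0.021, -0.064, 0.872] roll -0.06
40.97253441810608 [-0.18688799 -0.58063372 -2.1419745 ]
up 12374 x [-28.6 -21.   84.5  86.3] y [-33.1  34.1]
uplow 19491 x [-47.1 -43.5  86.   86.6] y [-30.1  31.2]
top 135 100 [ 8.9 52. ] [-44.7  32.7]
```

Request:
move_arm --motion '[{"linear":[0,0,0.2],"roll":0},{"linear":[0,0,0.4],"roll":0},{"linear":[0,0,0.6],"roll":0},{"linear":[0,0,0.6],"roll":0},{"linear":[0,0,0.6],"roll":0}]'

```text
clock: 24.9
tcp_pos: [511.3, -252.9, 100.3]
eef_rot: [[-0.911, 0.413, -0.001], [0.413, 0.911, 0.001], [0.001, 0.0, -1.0]]
wrist_force: [0.6, 0.5, -2.3]
grip_width: 66.5
grip_force: 41.0
```

Run:
```python
from h import *
o=arm.get_obs();go((511.55,-255.9,82,155.77)); print(o["grip_force"],o["wrist_force"],o["dq"])
```

```text
t 24.9 tcp [ 511.3 -252.9  100.3] yaw 155.58 j6 -103.1 w 66.5
lin [-0.037, -0.065, 0.459] roll -0.04
40.97234308719635 [ 0.58714026  0.49990799 -2.27212438] [ 0.00095302 -0.01058815 -0.01460873  0.00120828  0.00291249 -0.00161568]
```

Request:
move_arm --motion '[{"linear":[-0.037,-0.065,0],"roll":-0.04},{"linear":[-0.037,-0.065,0.1],"roll":-0.04},{"linear":[-0.037,-0.065,0.25],"roll":-0.04},{"linear":[-0.037,-0.065,0.34],"roll":-0.04},{"linear":[-0.037,-0.065,0.34],"roll":-0.04}]'

```text
clock: 25.4
tcp_pos: [511.2, -255.7, 86.4]
eef_rot: [[-0.912, 0.41, -0.001], [0.41, 0.912, 0.001], [0.002, 0.0, -1.0]]
wrist_force: [-0.4, -0.2, -0.9]
grip_width: 66.7
grip_force: 41.0
```

Run:
```python
from h import *
o=arm.get_obs();go((511.55,-255.9,79,155.77)); print(o["grip_force"],o["wrist_force"])
```

```text
t 25.4 tcp [ 511.2 -255.7   86.4] yaw 155.78 j6 -103.5 w 66.7
lin [-0.01, -0.002, 0.184] roll 0.0
40.97350537776947 [-0.40616791 -0.21352997 -0.92395356]
```

Request:
move_arm --motion '[{"linear":[-0.01,0,0.03],"roll":0},{"linear":[-0.01,0,0.06],"roll":0},{"linear":[-0.01,0,0.08],"roll":0},{"linear":[-0.01,0,0.08],"roll":0}]'

```text
clock: 25.8
tcp_pos: [512.2, -256.2, 84.1]
eef_rot: [[-0.912, 0.41, -0.0], [0.41, 0.912, 0.0], [0.0, -0.0, -1.0]]
wrist_force: [-0.4, -0.1, -2.6]
grip_width: 66.3
grip_force: 41.0
```

Request:
move_arm --motion '[{"linear":[0,0,0.03],"roll":0},{"linear":[0,0,0.06],"roll":0},{"linear":[0,0,0.08],"roll":0},{"linear":[0,0,0.09],"roll":0},{"linear":[0,0,0.09],"roll":0}]'

```text
clock: 26.3
tcp_pos: [512.1, -256.2, 80.4]
eef_rot: [[-0.912, 0.41, -0.0], [0.41, 0.912, 0.0], [0.0, 0.0, -1.0]]
wrist_force: [-0.3, 0.2, -2.3]
grip_width: 66.5
grip_force: 41.0
```

Request:
move_arm --motion '[{"linear":[0,0,0.02],"roll":0},{"linear":[0,0,0.035],"roll":0},{"linear":[0,0,0.035],"roll":0}]'

```text
clock: 26.6
tcp_pos: [512.4, -256.4, 79.9]
eef_rot: [[-0.912, 0.41, 0.001], [0.41, 0.912, -0.0], [-0.001, -0.0, -1.0]]
wrist_force: [-1.6, 1.1, 4.8]
grip_width: 66.6
grip_force: 41.8
```

Request:
move_arm --motion '[{"linear":[0,0,0],"roll":0},{"linear":[0,0,0],"roll":0},{"linear":[0,0,0],"roll":0},{"linear":[0,0,-0.3],"roll":0},{"linear":[0,0,-1.2],"roll":0},{"linear":[0,0,-2.2],"roll":0},{"linear":[0,0,-2.8],"roll":0},{"linear":[0,0,-2.8],"roll":0}]' --claw 0 --newtons 25

```text
clock: 27.4
tcp_pos: [514.4, -257.8, 196.5]
eef_rot: [[-0.912, 0.41, 0.007], [0.41, 0.912, -0.006], [-0.009, -0.002, -1.0]]
wrist_force: [-0.1, -0.2, -0.4]
grip_width: 85.7
grip_force: 0.0
```

Run:
```python
from h import *
img,d,P,K,R,t=cam("wrist");Z=np.nan_to_num(P[...,2]);near=np.hypot(P[...,0]-512,P[...,1]+256)<105
m=near&(Z>88)&(Z<125);print(cv2.minAreaRect(P[m][:,:2].astype(np.float32)))
a=np.radians(155.77);ax=np.array([np.cos(a),np.sin(a)]);ay=np.array([-ax[1],ax[0]])
D=P[...,:2]-np.array([512,-256]);X=D@ax;Y=D@ay
hi=near&(Z>106)&(Z<122);
for x0 in range(-85,85,17):
    print(x0,[round(float(np.median(Z[hi&(X>=x0)&(X<x0+17)&(s*Y>30)])),1) for s in(1,-1)], end=" ")
f=near&(abs(Y)<12);print("\nfloor",[ (x0,round(float(np.median(Z[f&(X>=x0)&(X<x0+20)])),1)) for x0 in range(-70,70,20)],"ends",[np.median(Z[near&(abs(Y)<20)&(X>80)&(X<85)&(Z>60)]),np.median(Z[near&(abs(Y)<20)&(X<-80)&(X>-85)&(Z>60)])])
img,d,P,K,R,t=cam("scene");cv2.imwrite("pics/s7.png",cv2.resize(img[120:220,130:290],None,fx=5,fy=5,interpolation=2))
go((555,317.9,130,4.9))
```

```text
((511.6300048828125, -255.59707641601562), (67.3960189819336, 170.7146453857422), 65.80684661865234)
-85 [113.7, 113.5] -68 [113.4, 113.3] -51 [113.7, 113.6] -34 [113.4, 113.5] -17 [113.4, 113.3] 0 [113.4, 113.5] 17 [113.5, 113.2] 34 [113.3, 113.2] 51 [113.4, 113.4] 68 [113.4, 113.3] 
floor [(-70, 56.8), (-50, 56.7), (-30, 56.7), (-10, 272.9), (10, 278.1), (30, 56.7), (50, 56.6)] ends [np.float64(82.48656606317746), np.float64(100.80552246512616)]
t 27.5 tcp [ 512.4 -256.4  192.1] yaw 155.79 j6 -103.5 w 85.2
lin [4.92, 13.533, 1.538] roll 30.18
```

View pics/s7.png

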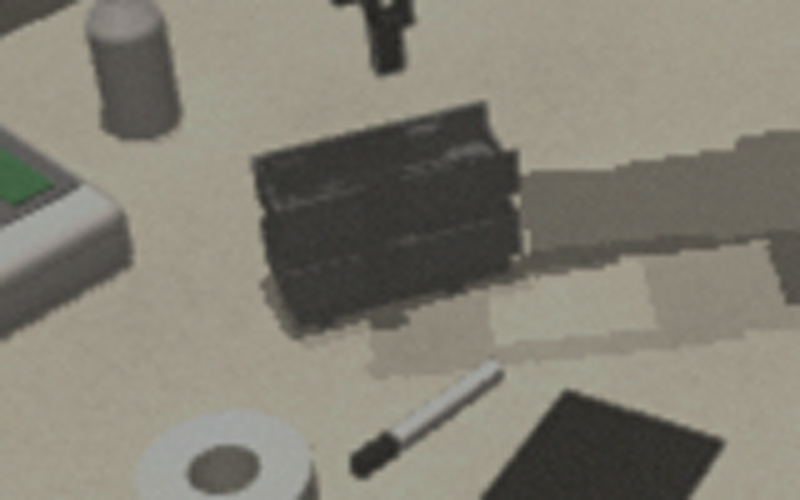

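The picture shows the two totes interlocked at (390,230), with the upper low end at right, opposite the lower one. Measured rim 113.4 all round and floor 56.7 confirm it. Next is the short jar.

Request:
move_arm --motion '[{"linear":[0.3,0.8,0],"roll":1.7},{"linear":[0.7,1.8,0],"roll":3.4},{"linear":[1.1,2.9,0],"roll":5.1},{"linear":[1.5,4.0,0],"roll":6.8},{"linear":[1.9,5.1,0],"roll":8.5},{"linear":[2.3,6.2,0],"roll":10.2},{"linear":[2.7,7.3,0],"roll":11.9},{"linear":[3.1,8.4,0],"roll":13.6},{"linear":[3.5,9.5,0],"roll":15.3},{"linear":[3.9,10.6,0],"roll":17.0},{"linear":[4.2,11.6,0],"roll":18.7},{"linear":[4.2,11.6,0],"roll":20.0}]' --claw 0.45

```text
clock: 28.7
tcp_pos: [547.9, 240.5, 189.3]
eef_rot: [[0.51, 0.86, -0.003], [0.86, -0.51, 0.001], [-0.0, -0.003, -1.0]]
wrist_force: [0.6, -1.7, 0.2]
grip_width: 47.0
grip_force: 0.0
```

Run:
```python
from h import *
go((555.7,318.3,130,4.9))
```

```text
t 28.7 tcp [547.9 240.5 189.3] yaw 59.3 j6 43.6 w 47.0
lin [1.772, -0.821, 1.484] roll 10.88
```

Request:
move_arm --motion '[{"linear":[0.6,-0.3,0],"roll":1.7},{"linear":[1.2,-0.6,0],"roll":3.4},{"linear":[1.77,-0.82,0],"roll":5.1},{"linear":[1.77,-0.82,0.4],"roll":6.8},{"linear":[1.77,-0.82,0.8],"roll":8.5},{"linear":[1.77,-0.82,1.2],"roll":10.2},{"linear":[1.77,-0.82,1.48],"roll":10.88},{"linear":[1.77,-0.82,1.48],"roll":10.88},{"linear":[1.77,-0.82,1.48],"roll":10.88}]'

```text
clock: 29.6
tcp_pos: [556.4, 313.2, 130.8]
eef_rot: [[0.996, 0.089, -0.002], [0.089, -0.996, -0.001], [-0.002, 0.001, -1.0]]
wrist_force: [-0.2, 0.3, 0.1]
grip_width: 46.6
grip_force: 0.0
```

Run:
```python
from h import *
go((555.7,318.3,52,4.9))
o=arm.get_obs();img,d,P,K,R,t=cam("wrist");T=(P-o["tcp_pos"])@np.array(o["eef_rot"])
yaw=np.radians(4.93);xr=np.array([np.cos(yaw),np.sin(yaw),0]);n=-xr*.5+np.array([0,0,.866])
h=(P-np.array([572.1,319.7,34.5]))@n;m=(abs(h-36)<4)&(np.hypot(P[...,0]-554,P[...,1]-318)<25)
print("cap top mean",np.median(P[m],0),m.sum(),"expected",np.array([572.1,319.7,34.5])+36*n, np.percentile(P[m],[2,98],axis=0))
```

```text
t 29.6 tcp [556.4 313.2 130.8] yaw 5.1 j6 104.3 w 46.6
lin [-0.002, -0.13, 1.971] roll 0.04
cap top mean [555.74052029 318.34466273  66.38449195] 880 expected [554.16659216 318.15310526  65.676     ] [[543.51529003 306.46325746  59.42096952]
 [565.9526647  330.30345531  71.44315104]]
```

Request:
move_arm --motion '[{"linear":[0,-0.13,0.3],"roll":0.04},{"linear":[0,-0.13,0.9],"roll":0.04},{"linear":[0,-0.13,1.4],"roll":0.04},{"linear":[0,-0.13,1.7],"roll":0.04},{"linear":[0,-0.13,1.85],"roll":0.04},{"linear":[0,-0.13,1.92],"roll":0.04},{"linear":[0,-0.13,1.92],"roll":0.04}]'

```text
clock: 30.35
tcp_pos: [556.9, 318.8, 55.4]
eef_rot: [[0.996, 0.084, 0.001], [0.084, -0.996, 0.0], [0.001, -0.0, -1.0]]
wrist_force: [-1.1, 1.4, 0.2]
grip_width: 47.1
grip_force: 0.0
```

Run:
```python
from h import *
go((555.7,318.3,52,4.9));print(arm.get_obs()["wrist_force"])
```

```text
t 30.35 tcp [556.9 318.8  55.4] yaw 4.81 j6 105.0 w 47.1
lin [-0.031, 0.01, 0.085] roll -0.02
[-1.08333993  1.37043988  0.20261954]
```

Request:
move_arm --motion '[{"linear":[-0.03,0.01,0.04],"roll":0},{"linear":[-0.03,0.01,0.08],"roll":0},{"linear":[-0.03,0.01,0.08],"roll":0}]'

```text
clock: 30.65
tcp_pos: [555.5, 318.2, 52.2]
eef_rot: [[0.996, 0.084, 0.0], [0.084, -0.996, 0.0], [0.0, -0.0, -1.0]]
wrist_force: [0.7, 0.4, 0.2]
grip_width: 46.9
grip_force: 0.0
```

Request:
move_arm --motion '[{"linear":[0,0,0],"roll":0},{"linear":[0,0,0],"roll":0},{"linear":[0,0,0],"roll":0},{"linear":[0,0,0],"roll":0},{"linear":[0,0,0],"roll":0}]' --claw 0.85 --newtons 25

```text
clock: 31.15
tcp_pos: [555.6, 318.2, 52.3]
eef_rot: [[0.996, 0.084, 0.0], [0.084, -0.996, 0.0], [0.0, -0.0, -1.0]]
wrist_force: [-1.1, -0.0, 3.2]
grip_width: 26.0
grip_force: 25.1
```

Run:
```python
from h import *
p=arm.get_obs()["tcp_pos"]; go((430,0,p[2]+52,4.9));print(arm.get_obs()["wrist_force"],arm.get_obs()["grip_force"])
```

```text
t 31.15 tcp [555.6 318.2  52.3] yaw 4.8 j6 105.0 w 26.0
lin [-3.794, 7.664, -1.303] roll -0.02
[-1.14574001 -0.03956236  3.16020048] 25.106930136680603
```

Request:
move_arm --motion '[{"linear":[-0.08,0,-0.14],"roll":0},{"linear":[-0.18,0,-0.31],"roll":0},{"linear":[-0.3,0,-0.52],"roll":0},{"linear":[-0.5,0,-0.87],"roll":0},{"linear":[-0.75,0.3,-1.3],"roll":0},{"linear":[-1.2,1.3,-1.3],"roll":0},{"linear":[-1.7,2.4,-1.3],"roll":0},{"linear":[-2.2,3.5,-1.3],"roll":0},{"linear":[-2.7,4.6,-1.3],"roll":0},{"linear":[-3.2,5.7,-1.3],"roll":0},{"linear":[-3.6,6.7,-1.3],"roll":0},{"linear":[-3.8,7.3,-1.3],"roll":0}]'

```text
clock: 32.35
tcp_pos: [426.6, 12.6, 104.9]
eef_rot: [[0.997, 0.083, 0.0], [0.083, -0.997, -0.001], [0.0, 0.001, -1.0]]
wrist_force: [0.7, -0.4, -1.3]
grip_width: 25.7
grip_force: 24.9
```

Run:
```python
from h import *
go((430,10,26,4.9));print(arm.get_obs()["wrist_force"],arm.get_obs()["grip_force"]);jartilt();go((430,10,26,4.9))
```

```text
t 32.35 tcp [426.6  12.6 104.9] yaw 4.73 j6 72.0 w 25.7
lin [0.08, 0.07, 1.972] roll -0.03
[ 0.72304902 -0.3593983  -1.33099836] 24.874788522720337
amber 1536
   z -6 x 16.4 129
   z -2 x 18.4 164
   z 2 x 20.8 144
   z 6 x 23.0 139
   z 10 x 25.2 112
   z 14 x 25.7 7
other 2031
   z -18 x 8.1 373
   z -14 x 2.7 386
   z -10 x -4.1 339
   z -6 x -11.5 78
t 32.4 tcp [426.6  10.5 104.9] yaw 4.72 j6 71.8 w 25.7
lin [0.083, 0.015, 1.971] roll -0.04
```

Held and still tilted 30°. Descend to the bench contact (expected at TCP 24).

Request:
move_arm --motion '[{"linear":[0,0,0.5],"roll":0},{"linear":[0,0,1.2],"roll":0},{"linear":[0,0,1.7],"roll":0},{"linear":[0,0,1.95],"roll":0},{"linear":[0,0,1.98],"roll":0},{"linear":[0,0,2.01],"roll":0},{"linear":[0,0,2.01],"roll":0}]'

```text
clock: 33.1
tcp_pos: [429.1, 14.4, 24.4]
eef_rot: [[0.996, 0.084, 0.002], [0.084, -0.996, -0.0], [0.002, 0.0, -1.0]]
wrist_force: [-0.4, 0.6, 0.5]
grip_width: 25.6
grip_force: 24.9
```

Request:
move_arm --motion '[{"linear":[0,0,0.03],"roll":0},{"linear":[0,0,0.05],"roll":0},{"linear":[0,0,0.05],"roll":0}]'

```text
clock: 33.4
tcp_pos: [429.5, 14.4, 23.0]
eef_rot: [[0.996, 0.084, 0.003], [0.084, -0.996, -0.0], [0.003, 0.001, -1.0]]
wrist_force: [-2.4, 0.0, 10.7]
grip_width: 25.7
grip_force: 26.0
```

Request:
move_arm --motion '[{"linear":[0.08,0,0],"roll":0},{"linear":[0.16,0,0.005],"roll":0},{"linear":[0.24,0,0.015],"roll":0},{"linear":[0.32,0,0.03],"roll":0},{"linear":[0.4,0,0.05],"roll":0},{"linear":[0.44,0,0.06],"roll":0},{"linear":[0.44,0,0.06],"roll":0}]'

```text
clock: 34.1
tcp_pos: [445.9, 15.8, 19.8]
eef_rot: [[0.996, 0.084, -0.0], [0.084, -0.996, -0.0], [-0.0, 0.0, -1.0]]
wrist_force: [-3.1, 0.1, 5.8]
grip_width: 25.6
grip_force: 26.8
```

Run:
```python
from h import *
print(arm.get_obs()["wrist_force"]);jartilt()
```

```text
[-3.09742348  0.11696477  5.7634919 ]
amber 823
   z -2 x 10.8 71
   z 2 x 11.2 80
   z 6 x 11.7 72
   z 10 x 12.2 69
   z 14 x 12.7 63
   z 18 x 12.7 26
other 6116
   z -18 x 1.1 820
   z -14 x -10.1 371
   z -10 x 10.1 96
   z -6 x 10.5 70
   z 14 x 50.7 19
   z 18 x 43.9 1245
   z 22 x 17.7 836
```

Request:
move_arm --motion '[{"linear":[0.05,0,0.005],"roll":0},{"linear":[0.1,0,0.015],"roll":0},{"linear":[0.12,0,0.03],"roll":0},{"linear":[0.12,0,0.04],"roll":0},{"linear":[0.12,0,0.04],"roll":0}]'

```text
clock: 34.65
tcp_pos: [451.4, 16.3, 18.3]
eef_rot: [[0.996, 0.084, 0.001], [0.084, -0.996, -0.0], [0.001, 0.0, -1.0]]
wrist_force: [-2.4, 0.6, 7.7]
grip_width: 25.9
grip_force: 27.3
```

Run:
```python
from h import *
print(arm.get_obs()["wrist_force"]);jartilt()
```

```text
[-2.37544911  0.55754493  7.71911149]
amber 592
   z -2 x 9.2 39
   z 2 x 9.1 61
   z 6 x 9.2 53
   z 10 x 9.2 57
   z 14 x 9.3 47
   z 18 x 9.2 29
other 6356
   z -18 x -2.7 1127
   z -14 x 9.1 100
   z -10 x 9.3 76
   z -6 x 9.3 68
   z 14 x 46.7 686
   z 18 x 20.6 1505
   z 22 x 20.0 22
```

Request:
move_arm --motion '[{"linear":[0,0,0],"roll":0},{"linear":[0,0,0],"roll":0},{"linear":[-0.05,0,-0.05],"roll":0},{"linear":[-0.1,0,-0.1],"roll":0},{"linear":[-0.1,0,-0.1],"roll":0}]' --claw 0.6

```text
clock: 35.2
tcp_pos: [446.5, 16.0, 21.7]
eef_rot: [[0.996, 0.084, 0.0], [0.084, -0.996, -0.0], [0.0, 0.0, -1.0]]
wrist_force: [0.0, -0.1, 0.6]
grip_width: 34.1
grip_force: 0.0
```

Request:
move_arm --motion '[{"linear":[0,0,0],"roll":0},{"linear":[0,0,0],"roll":0},{"linear":[0,0,0],"roll":0},{"linear":[0,0,0],"roll":0}]' --claw 0.85

```text
clock: 35.6
tcp_pos: [446.8, 15.9, 21.8]
eef_rot: [[0.996, 0.084, 0.0], [0.084, -0.996, -0.0], [0.0, 0.0, -1.0]]
wrist_force: [-1.4, -1.8, 6.3]
grip_width: 25.8
grip_force: 24.4
```

Run:
```python
from h import *
o=arm.get_obs();print(o["wrist_force"],o["grip_force"])
go((460,0,185,4.9),(511.8,-255.7,185,65.8));jartilt()
```

```text
[-1.35322892 -1.7686446   6.30688673] 24.36915546655655
t 35.6 tcp [446.8  15.9  21.8] yaw 4.81 j6 72.9 w 25.8
lin [0.295, 0.425, -4.08] roll -0.02
lin [1.05, 6.903, -4.079] roll -12.2
amber 492
   z 2 x 14.3 37
   z 6 x 14.2 49
   z 10 x 14.2 44
   z 14 x 14.1 48
   z 18 x 14.2 47
   z 22 x 13.8 15
other 6184
   z -14 x 2.5 1137
   z -10 x 14.4 74
   z -6 x 14.4 68
   z -2 x 14.4 50
   z 18 x 48.3 786
   z 22 x 18.4 1366
```

Request:
move_arm --motion '[{"linear":[0,0,-0.6],"roll":0},{"linear":[0,0,-1.7],"roll":0},{"linear":[0.05,0.2,-2.8],"roll":-0.6},{"linear":[0.1,0.7,-3.7],"roll":-2.0},{"linear":[0.2,1.7,-4.08],"roll":-3.6},{"linear":[0.4,2.8,-4.08],"roll":-5.2},{"linear":[0.6,3.9,-4.08],"roll":-6.8},{"linear":[0.75,5.0,-4.08],"roll":-8.4},{"linear":[0.9,6.0,-4.08],"roll":-10.0},{"linear":[1.0,6.7,-4.08],"roll":-11.4},{"linear":[1.05,6.9,-4.08],"roll":-12.2},{"linear":[1.05,6.9,-4.08],"roll":-12.2}]'

```text
clock: 36.85
tcp_pos: [511.7, -257.1, 183.8]
eef_rot: [[0.411, 0.911, -0.001], [0.911, -0.411, 0.0], [0.0, -0.001, -1.0]]
wrist_force: [-0.3, 0.2, -0.9]
grip_width: 25.5
grip_force: 24.9
```

Run:
```python
from h import *
o=arm.get_obs();go((511.8,-255.7,81,65.8));print(o["wrist_force"],o["grip_width"])
img,d,P,K,R,t=cam("wrist");Z=np.nan_to_num(P[...,2]);T=(P-o["tcp_pos"])@np.array(o["eef_rot"])
m=(np.hypot(P[...,0]-512,P[...,1]+256)<100)&(Z>100)&(Z<122)&~((abs(T[...,0])<22)&(abs(T[...,1])<30));print(cv2.minAreaRect(P[m][:,:2].astype(np.float32)))
go((511.8,-255.7,81,65.8))
```

```text
t 36.85 tcp [ 511.7 -257.1  183.8] yaw 65.71 j6 -13.5 w 25.5
lin [0.032, -0.009, 2.57] roll -0.02
[-0.27618194  0.15818764 -0.9295301 ] 25.5268846513088
((510.82012939453125, -255.28765869140625), (67.50667572021484, 170.95010375976562), 65.83026123046875)
t 36.9 tcp [ 511.4 -255.8  183.9] yaw 65.64 j6 -13.4 w 25.8
lin [0.004, 0.012, 2.572] roll -0.03
```

Request:
move_arm --motion '[{"linear":[0,0,0.6],"roll":0},{"linear":[0,0,1.3],"roll":0},{"linear":[0,0,1.9],"roll":0},{"linear":[0,0,2.3],"roll":0},{"linear":[0,0,2.5],"roll":0},{"linear":[0,0,2.57],"roll":0},{"linear":[0,0,2.6],"roll":0},{"linear":[0,0,2.6],"roll":0}]'

```text
clock: 37.7
tcp_pos: [512.2, -255.4, 81.4]
eef_rot: [[0.41, 0.912, 0.001], [0.912, -0.41, -0.0], [0.0, 0.001, -1.0]]
wrist_force: [-0.8, -0.0, -0.2]
grip_width: 25.8
grip_force: 25.4
```

Request:
move_arm --motion '[{"linear":[0,0,0.03],"roll":0},{"linear":[0,0,0.05],"roll":0},{"linear":[0,0,0.07],"roll":0},{"linear":[0,0,0.07],"roll":0}]'

```text
clock: 38.1
tcp_pos: [512.0, -255.6, 78.5]
eef_rot: [[0.41, 0.912, 0.001], [0.912, -0.41, -0.0], [0.0, 0.001, -1.0]]
wrist_force: [-0.4, 1.3, 3.8]
grip_width: 25.7
grip_force: 25.7
```

Contact. Release and lift away.

Request:
move_arm --motion '[{"linear":[0,0,0],"roll":0},{"linear":[0,0,0],"roll":0},{"linear":[0,0,-0.2],"roll":0},{"linear":[0,0,-0.6],"roll":0},{"linear":[0,0,-1.2],"roll":0},{"linear":[0,0,-2.0],"roll":0},{"linear":[0,0,-2.8],"roll":0},{"linear":[0,0,-3.2],"roll":0},{"linear":[0,0,-3.2],"roll":0}]' --claw 0.57

```text
clock: 39.0
tcp_pos: [513.1, -256.6, 209.4]
eef_rot: [[0.41, 0.912, 0.005], [0.912, -0.41, -0.004], [-0.002, 0.006, -1.0]]
wrist_force: [0.6, 0.2, 0.2]
grip_width: 36.9
grip_force: 0.0
```

Run:
```python
from h import *
img,d,P,K,R,t=cam("wrist");Z=np.nan_to_num(P[...,2]);cv2.imwrite("pics/end.png",img)
near=np.hypot(P[...,0]-512,P[...,1]+256)<105
m=near&(Z>106)&(Z<122);print(cv2.minAreaRect(P[m][:,:2].astype(np.float32)),np.median(Z[m]))
a=np.radians(155.77);ax=np.array([np.cos(a),np.sin(a)]);ay=np.array([-ax[1],ax[0]])
D=P[...,:2]-np.array([511.7,-255.6]);X=D@ax;Y=D@ay
m=near&(Z>86)&(Z<100)&(abs(X)<25)&(abs(Y)<18);print("cap",m.sum(),np.median(Z[m]),np.percentile(X[m],[3,97]),np.percentile(Y[m],[3,97]))
o=arm.get_obs();print(o["clock"],o["tcp_pos"],o["grip_width"],o["wrist_force"])
```

```text
((510.97161865234375, -255.48541259765625), (67.58553314208984, 170.41038513183594), 65.78085327148438) 112.3669596983301
cap 765 92.51496450601383 [-10.04873096  12.25075422] [-15.72305322   7.47667065]
39.05 [ 512.24242436 -255.94986577  207.28110724] 36.43769253366741 [-0.15122155  0.38205276 -1.05303024]
```

View pics/end.png

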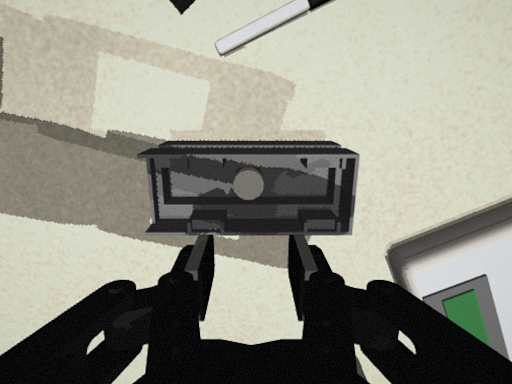

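The short jar stands at (248,184) inside the upper tote. Its cap is level at z≈93, and the stack rim is unchanged at 113.

```bash
python3 -c "
from rig import arm
print(arm.close_job())"
```

```text
the job is handed in; nothing more can be done
None
```

The job is handed in, finished at about 39 s of the 72 s: the totes are interlocked with low ends opposite, the tall jar stands upright in the lower one, and the short jar stands upright in the upper one.

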